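Load the sieve shaker behind its left-hand clamp screw

TASK

Load the sieve shaker: loosen the clamp screw at the tip of its keeper arm (it has a left-hand thread, so it loosens clockwise) until it nears its upper stop, and swing the arm well aside to the left. Gather all the steel sieves from the worktop and stack them flat and centred on the shaker's round plate, in any order and either way up, with the solid lid disc on top, then swing the arm fully shut over the stack and screw it down tight again. Leave the other glassware alone.

Things in the scene. Friction and masses are not known exactly. Their poses are not given: they have to be found in the camera images.
- plate_centre (a point): centre of the top face of the sieve shaker's round aluminium plate (90 mm across, 36 mm above the worktop). The shaker is a flat grey box, 300 x 150 x 33 mm, fixed to the worktop. Its x axis runs along the shaker from the clamp-screw end (near the robot) to the pivot end, y left, z up. A steel fork post stands at x = -110 mm, the arm's pivot post (32 mm across) at +120 mm; both end below the arm
- keeper_arm (a joint): swing of the keeper arm about its upright pivot, rad: 0 = shut, against its stop, lying straight over the plate with its tip over the fork; grows as the tip swings to the left (clockwise from above), up to 1.55. A stiff pivot: about 0.25 N m moves it and it stays where it is left. It cannot swing while the clamp screw's stud is in the fork
- keeper_pivot (a point): point on the keeper arm's upright pivot axis, half-way up the arm (116 mm above the worktop); axes as the plate's. The arm is a flat aluminium bar 26 mm wide and 12 mm thick, top face 122 mm and underside 110 mm above the worktop, so a full stack passes under it.
- keeper_handle (a point): middle of the round upright black grip on the arm, 22 mm in diameter, 38 mm tall (from the arm's top face, 122 mm, to 160 mm), 130 mm from the pivot axis
- clamp_screw (a joint): turn of the clamp screw relative to the arm, rad: 0 = fully tight, at its hard stop; grows as the screw is turned CLOCKWISE seen from above, which LOOSENS it (left-hand thread), to a stop at 3.0. It starts tight (0 to 0.2). It rises 5 mm per rad; its stud is out of the fork beyond about 2.1 rad. About 0.12 N m turns it and it stays where it is left
- screw_grip (a point): middle of the black bar grip on top of the clamp screw at the arm's tip, 230 mm from the pivot axis: bar 64 mm long (this frame's x axis), 14 mm thick (its y axis), 24 mm high; 146 mm above the worktop when tight, rising 5 mm per rad. Under it is 10 mm of free height, bar to arm's top face (122 mm), when tight, but for a hub 26 mm across
- lid_centre (a point): sieve lid: solid, plain aluminium disc without mesh, 60 mm in diameter and 10 mm thick, with a thin black line round its edge, alike on both faces; the point is its centre, 5 mm above its underside
- sieve_1_centre (a point): test sieve: flat steel disc 60 mm in diameter, 12 mm thick, with wire mesh inside a rim, alike on both faces (either may be up); the point is its centre, 6 mm above its underside. All sieves are alike; some are absent
- sieve_2_centre (a point): test sieve: flat steel disc 60 mm in diameter, 12 mm thick, with wire mesh inside a rim, alike on both faces (either may be up); the point is its centre, 6 mm above its underside. All sieves are alike; some are absent
- sieve_3_centre (a point): test sieve: flat steel disc 60 mm in diameter, 12 mm thick, with wire mesh inside a rim, alike on both faces (either may be up); the point is its centre, 6 mm above its underside. All sieves are alike; some are absent
- sieve_4_centre (a point): test sieve: flat steel disc 60 mm in diameter, 12 mm thick, with wire mesh inside a rim, alike on both faces (either may be up); the point is its centre, 6 mm above its underside. All sieves are alike; some are absent
- erlenmeyer: conical glass flask, 74 mm across and 111 mm tall, bystander; origin at the centre of its underside
- petri_dish: small glass dish, 50 mm across and 14 mm tall, bystander lying among the sieves; origin at the centre of its underside
There are look-alikes about, which are no part of the job. Leave any orange look-alike of the part that bears sieve_4_centre alone.

How it is judged (in metres and radians):
On the way, in this order (a step that is already met when the one before it is completed fails the run):
1. the clamp screw is loosened (turned clockwise beyond 2.4 rad) (value of joint clamp_screw above 2.4 rad), for 0.2 s.
2. the keeper arm is swung aside (beyond 1.1 rad) (value of joint keeper_arm above 1.1 rad), for 0.2 s.
3. with the arm aside, all sieves lie flat and centred on the plate with the lid on top, released (value of joint keeper_arm above 1 rad and horizontal distance between each of sieve_1_centre, sieve_2_centre, sieve_3_centre, sieve_4_centre, lid_centre and plate_centre below 0.008 m and angle between the z axis of each of sieve_1_centre, sieve_2_centre, sieve_3_centre, sieve_4_centre, lid_centre and the z axis of plate_centre, either way round below 0.12 rad and z of each of sieve_1_centre, sieve_2_centre, sieve_3_centre, sieve_4_centre, lid_centre in the frame of plate_centre above 0.001 m and (z of lid_centre in the frame of plate_centre above 0.036 m or z of each of sieve_1_centre, sieve_2_centre, sieve_3_centre, sieve_4_centre in the frame of plate_centre below 0.021 m) and linear speed of each of sieve_1, sieve_2, sieve_3, sieve_4, lid below 0.02 m/s and contact force between the fingers and sieve_1 below 0.3 N and contact force between the fingers and sieve_2 below 0.3 N and contact force between the fingers and sieve_3 below 0.3 N and contact force between the fingers and sieve_4 below 0.3 N and contact force between the fingers and lid below 0.3 N), for 0.3 s.
4. the keeper arm is fully shut over the stack (below 0.04 rad) (value of joint keeper_arm below 0.04 rad), for 0.2 s.
At the end, for the whole second after the job is handed in: The clamp screw is tight (below 0.3 rad), the keeper arm fully shut (below 0.04 rad), and every sieve present and the lid lie still and flat (within 0.12 rad) on the plate or on one another, each centred within 8 mm of the plate's centre, the lid on top (value of joint clamp_screw below 0.3 rad and value of joint keeper_arm below 0.04 rad and horizontal distance between each of sieve_1_centre, sieve_2_centre, sieve_3_centre, sieve_4_centre, lid_centre and plate_centre below 0.008 m and angle between the z axis of each of sieve_1_centre, sieve_2_centre, sieve_3_centre, sieve_4_centre, lid_centre and the z axis of plate_centre, either way round below 0.12 rad and z of each of sieve_1_centre, sieve_2_centre, sieve_3_centre, sieve_4_centre, lid_centre in the frame of plate_centre above 0.001 m and (z of lid_centre in the frame of plate_centre above 0.036 m or z of each of sieve_1_centre, sieve_2_centre, sieve_3_centre, sieve_4_centre in the frame of plate_centre below 0.021 m) and linear speed of each of sieve_1, sieve_2, sieve_3, sieve_4, lid below 0.02 m/s); the robot touches nothing.
It fails at once if the flask or the small glass dish is shoved more than 40 mm or tipped over (distance of any of erlenmeyer, petri_dish from where it was at the start of the episode above 0.04 m or angle between any of erlenmeyer, petri_dish's own z axis and vertical above 0.6 rad).
Of sieve_1, sieve_2, sieve_3, sieve_4 only 2 to 3 are there at a start; the rules pass over those that are not, and their reading is None.
At some moment in a run one of sieve_1, sieve_2, sieve_3, sieve_4, lid may be knocked a few centimetres aside while the robot is not near it.
Once in a run the grip may slacken for a moment while it holds something.
It also fails if it takes over 210 s, if anything falls off the work surface, if the arm or the gripper's body presses on something with over 40 N, if the wrist force passes 120 N, or if a joint passes its speed limit or range.

ROBOT

A 6-joint arm with a two-finger parallel gripper is mounted at the origin on a cart in front of the work surface, level with it; the furniture and walls round the work are solid. World frame = base frame: x ahead of the robot, y to its left, z up, the work surface at z = 0. Lengths are in m, angles in degrees, forces in N, time in s.
With the tool pointing down it reaches from about 0.35 to 0.875 m from the base axis. Payload 4.2 kg.
Tool frame: the origin (TCP) lies between the finger pads; the fingertips stand 19 mm ahead of it and the grasp point (between the pads) is the TCP; z points along the fingers, y is the line along which they close (so a half turn about z gives the same grasp; the last joint's range is limited). The gripper opens to 87 mm and grips with 3 to 60 N. Pads are 19 mm wide; open, the fingers measure 117 mm over their backs; the gripper's body (75 mm by 190 mm) begins 51 mm behind the grasp point.
Start: joints at [82.999, 22.042, 0.453, 0, -68.411, -14.817], TCP at [0.232, 0.58, 0.242] pointing down, gripper open.
Joint ranges: [-179.83, 179.83], [-69.29, 118.12], [-61.27, 80.66], [-181.25, 117.63], [-171.15, -9.14], [-177.46, 177.46]. Speed limits (degrees/s): [159.86, 159.86, 180, 180, 180, 180].

INTERFACE

Orientations are given as a 3x3 rotation matrix whose columns are the frame's x, y, z axes.
In Python, from station import r gives the robot as it stands.
- The arm moves only by the tool drive_tool, never from a script. Its argument "steps" is one flat list of numbers, 7 for each row, row after row: the turn, a rotation vector about the tool's x, y, z in rad, then the shift along the tool's x, y, z in m, then the opening, from 0 (shut) to 1 (fully open). A call has 1 to 10 rows; each row shifts and turns the commanded pose from where the row before left it, along the tool's axes as they then stand; what a row does not reach is not made up. A row lasts 1/12 s, in which the tool goes at most 41.7 mm and 7.16 degrees, less where a joint would pass 70% of its speed; a pose out of reach is approached as far as the arm can. A call is refused whole if a number of a shift passes 0.0417 or a number of a turn 0.125, either way. A call with a gripper value outside its range is refused whole. The fingers move at their own pace and stop on an object; the grip force is fixed at half the most. Time passes only in rows, so rows that do not move let the fingers close. It gives the time, the measured TCP pose, the force, the opening and the grip force at its end, in the units of the state.
- r.sense(): the state, without advancing time (a new reading comes with each control period).
- r.capture(name): name is "scene" or "top"; returns the picture (420x560x3 uint8, blue, green, red); there is no depth.
- r.camera_params(name): a dict with "camera_matrix" (3x3 intrinsics, pixels), "k1" (the pictures are not rectified: a ray, as slopes to the right and down, at radius r is drawn at 1 + k1 r^2 times it, then the intrinsics apply), "extrinsics" (4x4, takes a point from world to camera coordinates). Camera axes: x right, y down, z forward; pixel columns grow to the right and rows downward; lengths in m; the calibration is good to about 2 mm. A picture is of the moment at which its call begins. camera_params takes no time and is no camera call.
- r.finish_job(): hands the job in; it is judged then, once.
The state is a dict: "time_s": time; "joints": joint angles; "joint_velocities": joint speeds; "effort": joint torques, N m; "tcp_pos": TCP position; "ee_rot": TCP orientation; "wrist_force": force on the tool from outside, world axes, zero at the start; "moment": the same for the moment, N m; "gripper_width": opening from 0.0 (shut) to 1.0 (fully open); "gripper_force": force on a finger pad.
Only numpy, scipy, OpenCV 4.12 (cv2) and the standard library are available. Lean on these libraries where they do the work, as an engineer would, in place of code of your own. Each camera call takes 0.05 s, during which the arm holds its last target. There are 200 camera calls.

## Working session

There is one attempt and no reset: what is moved stays moved. The work goes in short steps, Python scripts to look and compute and a tool call to move; the robot and the scene stay as the last step left them, time stands still between calls to the robot, and variables do not carry over. Pictures are saved under pics/ and viewed, at most 14 in all, crops included, and the job is handed in when it is done.

Besides the shell and the picture viewer there is one more tool, called after "Request:" in YAML: its name, and indented under it one key for each argument. drive_tool: Moves the arm, as the interface text tells. Its arguments: {"type":"object","properties":{"steps":{"type":"array"}},"required":["steps"]}

```bash
mkdir -p pics; ls
cat > h.py <<'E'
import numpy as np, cv2
from station import r
def ray(cam,u,v):
    p=r.camera_params(cam);K=np.array(p["camera_matrix"]);E=np.array(p["extrinsics"])
    d=np.array([(u-K[0,2])/K[0,0],(v-K[1,2])/K[1,1]]);s=d.copy()
    for _ in range(30): s=d/(1+p["k1"]*(s@s))
    R=E[:3,:3];return -R.T@E[:3,3],R.T@np.array([s[0],s[1],1])
def at(cam,u,v,z):
    c,d=ray(cam,u,v);return c+d*(z-c[2])/d[2]
def proj(cam,P):
    p=r.camera_params(cam);K=np.array(p["camera_matrix"]);E=np.array(p["extrinsics"])
    q=E[:3,:3]@np.array(P)+E[:3,3];s=q[:2]/q[2];s=s*(1+p["k1"]*(s@s))
    return K[:2,:2]@s+K[:2,2]
E
python3 - <<'E'
from h import *
for n in("scene","top"):
    cv2.imwrite(f"pics/{n}0.png",cv2.resize(r.capture(n),(800,600),interpolation=cv2.INTER_CUBIC))
    p=r.camera_params(n);print(n,p["k1"],np.round(p["camera_matrix"],1).tolist(),np.round(ray(n,280,210),3).tolist())
s=r.sense();print(s)
E
```

```text
pics
scene -0.02981500573253931 [[423.9, 0.0, 277.1], [0.0, 423.9, 202.4], [0.0, 0.0, 1.0]] [[0.053, -0.962, 0.753], [0.362, 0.775, -0.518]]
top 0.054903549658536006 [[543.1, 0.0, 285.9], [0.0, 543.1, 215.3], [0.0, 0.0, 1.0]] [[0.298, 0.05, 1.57], [0.172, 0.024, -0.985]]
{'time_s': 0.1, 'joints': array([ 8.29995761e+01,  2.20875100e+01,  3.88287969e-01, -2.45500398e-02,
       -6.84109909e+01, -1.48165923e+01]), 'joint_velocities': array([-0.02115871, -0.14987385,  0.27598585,  0.00269987, -0.03148454,
        0.0269739 ]), 'effort': array([ 7.40517298e-04, -3.91689670e+01,  1.87937772e+01,  4.23186377e+00,
        1.34980169e-02, -7.32283115e-05]), 'tcp_pos': array([0.23207772, 0.57978424, 0.24056342]), 'ee_rot': array([[ 9.28316781e-01, -3.71789668e-01, -6.29885207e-04],
       [-3.71790187e-01, -9.28314922e-01, -1.86064795e-03],
       [ 1.07037847e-04,  1.96145585e-03, -9.99998071e-01]]), 'wrist_force': array([-0.28645479, -0.40602625, -0.34561536]), 'moment': array([ 0.03197379, -0.05336967, -0.04652174]), 'gripper_force': 0.0, 'gripper_width': 1.002864999427991}
```

View pics/top0.png

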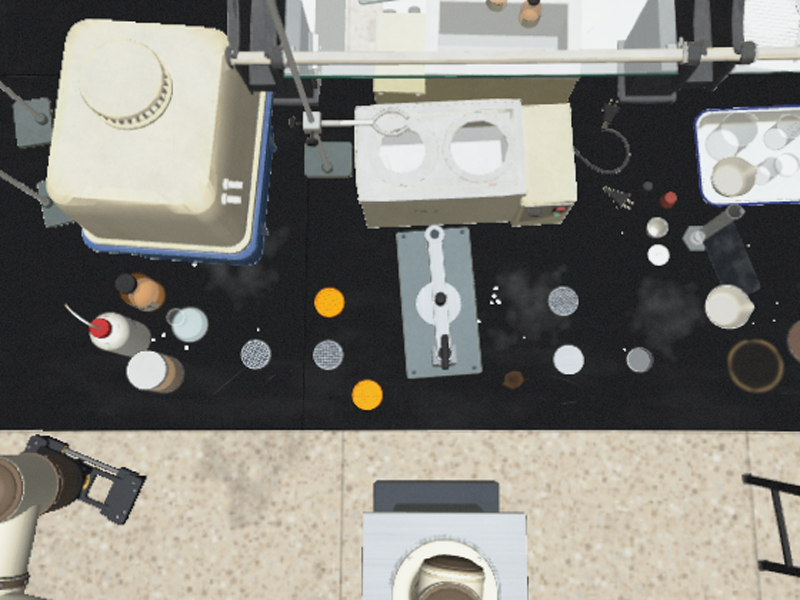

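View pics/scene0.png

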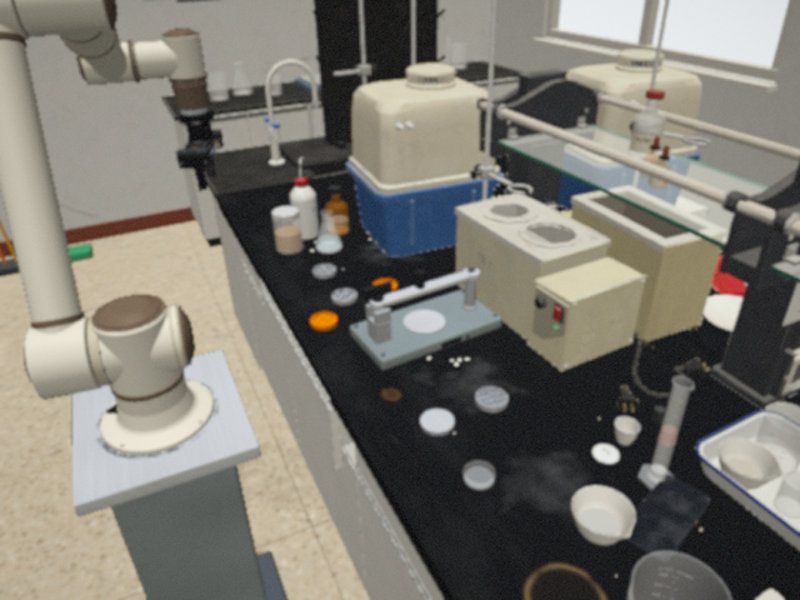

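The mesh discs are at about (256,354), (328,354) and (563,300) in the 800-px top view. The plain disc at (568,360) looks like the lid, and the one at (639,360) like the glass dish. Two orange look-alikes lie at (329,302) and (367,395). An enlarged crop should confirm these.

Run:
```python
from h import *
im=r.capture("top"); 
f=lambda a,k:cv2.resize(a,None,fx=k,fy=k,interpolation=cv2.INTER_CUBIC)
a=f(im[190:300,160:260],4);b=f(im[190:300,360:460],4)
cv2.imwrite("pics/discs.png",np.hstack([a,b]))
cv2.imwrite("pics/shaker.png",f(im[150:275,265:355],4.8))
```

```text
(no output)
```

View pics/discs.png

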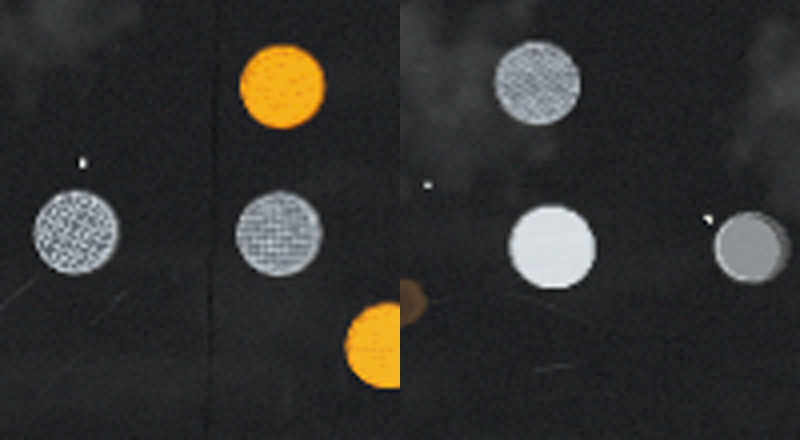

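View pics/shaker.png

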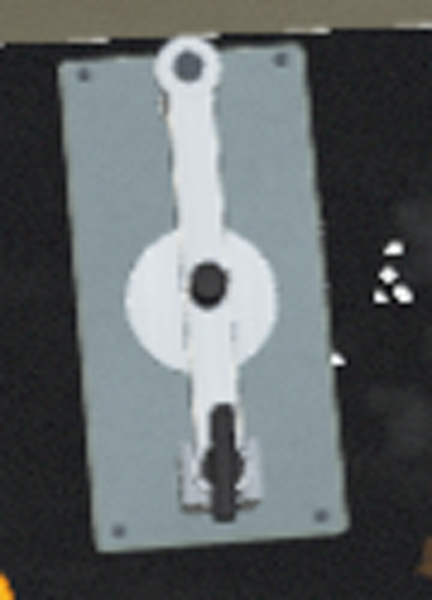

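The crop confirms it. Three grey mesh sieves, with orange ones excluded, the bright plain disc as lid, and the grey disc with a visible wall as the petri dish. I'll take positions from blob centroids and the shaker corners.

```bash
cat > discs.py <<'E'
from h import *
def blob(im,u,v,w=14,th=75):
    u0,v0=int(u)-w,int(v)-w
    g=im[v0:v0+2*w+1,u0:u0+2*w+1].max(2)
    m=cv2.morphologyEx((cv2.GaussianBlur(g,(3,3),0)>th).astype(np.uint8),cv2.MORPH_CLOSE,np.ones((5,5)))
    n,l,s,c=cv2.connectedComponentsWithStats(m)
    k=1+np.argmax(s[1:,4]);return c[k]+[u0,v0],s[k].tolist()
E
python3 - <<'E'
from discs import *
im=r.capture("top")
for n,u,v,z in[("A",179,248,.012),("B",230,248.5,.012),("C",394.5,210.7,.012),("lid",398,252,.01),("o1",230.5,211.7,.012),("o2",257,276,.012),("petri",447.5,252,.014)]:
    c,s=blob(im,u,v);print(n,c.round(1),s[2:],at("top",*c,z)[:2].round(4))
q=lambda x,y,z:at("top",265+x/4.8-.4,150+y/4.8-.4,z)
C=[q(*p,.033) for p in[(60,65),(303,42),(349,530),(99,550)]]
print(np.round(C,4).tolist(),"mean",np.mean(C,0).round(4))
d=C[0]+C[1]-C[2]-C[3];print("yaw",np.degrees(np.arctan2(d[1],d[0])),[np.linalg.norm(C[i]-C[i-1]).round(3) for i in range(4)])
print("plate",q(201.5,300,.036),"pivot",q(189,66,.125),"handle",q(209,286,.16),"bar",q(222,405,.158),q(225,520,.158))
E
```

```text
A [178.6 247.7] [22, 22, 376] [0.46   0.3793]
B [229.3 248.1] [22, 22, 374] [0.4587 0.2334]
C [393.7 210.4] [22, 22, 376] [ 0.5691 -0.2417]
lid [397.6 251.4] [22, 22, 396] [ 0.4501 -0.2495]
o1 [230.2 211.2] [23, 22, 393] [0.5665 0.233 ]
o2 [256.5 276. ] [22, 23, 406] [0.379 0.154]
petri [446.4 251.2] [21, 18, 287] [ 0.4509 -0.3866]
[[0.7051, 0.0963, 0.033], [0.7192, -0.0511, 0.033], [0.4232, -0.0752, 0.033], [0.4111, 0.0719, 0.033]] mean [0.5647 0.0105 0.033 ]
yaw 4.700245417022417 [np.float64(0.295), np.float64(0.148), np.float64(0.297), np.float64(0.148)]
plate [0.55989433 0.01108107 0.036     ] pivot [0.68001321 0.01996296 0.125     ] handle [0.54648026 0.01005734 0.16      ] bar [0.48093518 0.00319737 0.158     ] [0.41821528 0.00190773 0.158     ]
```

Request:
drive_tool:
  steps: [0,0,-0.1,0,0,0,0.6,0,0,-0.1,0,0,0,0.6,0,0,-0.1,0,0,0,0.6,0,0,-0.1,0,0,0,0.6,0,0,0,0.0137,0.0388,0,0.6,0,0,0,0.0137,0.0388,0,0.6,0,0,0,0.0137,0.0388,0,0.6,0,0,0,0.0137,0.0388,0,0.6,0,0,0,0.0137,0.0388,0,0.6,0,0,0,0.0137,0.0388,0,0.6]

```text
time_s: 1.03
tcp_pos: [0.3191, 0.347, 0.2415]
ee_rot: [[1.0, 0.02, -0.0], [0.02, -1.0, -0.0], [-0.0, 0.0, -1.0]]
wrist_force: [1.4, 0.7, 0.4]
gripper_width: 0.606
gripper_force: 0.0
```

Request:
drive_tool:
  steps: [0,0,0,0.0137,0.0388,0,0.6,0,0,0,0.0137,0.0388,0,0.6,0,0,0,0.0137,0.0388,0,0.6,0,0,0,0.0137,0.0388,0,0.6,0,0,0,0.0137,0.0388,0,0.6,0,0,0,0.0137,0.0388,0,0.6,0,0,0,0.0137,0.0388,0,0.6,0,0,0,0.0137,0.0388,0,0.6,0,0,0,0.0137,0.0388,0,0.6,0,0,0,0,0,0,0.6]

```text
time_s: 1.87
tcp_pos: [0.45, -0.0032, 0.2414]
ee_rot: [[1.0, 0.011, -0.0], [0.011, -1.0, -0.001], [-0.0, 0.001, -1.0]]
wrist_force: [-0.2, 1.0, 0.2]
gripper_width: 0.602
gripper_force: 0.0
```

```bash
cat >> h.py <<'E'
def st(x=None,y=None,z=None,yaw=None):
    s=r.sense();R=np.array(s["ee_rot"]);p=np.array(s["tcp_pos"]);w=np.degrees(np.arctan2(R[1,0],R[0,0]))
    print("t%.1f"%s["time_s"],"tcp",p.round(4),"yaw %.2f"%w,"tilt",R[:,2].round(3),"J",np.round(s["joints"],1),"grip %.3f %.1f"%(s["gripper_width"],s["gripper_force"]),"F",np.round(s["wrist_force"],1),"M",np.round(s["moment"],2))
    if x is not None: print("tool shift to target (present axes)",(R.T@(np.array([x,y,z])-p)).round(4))
    if yaw is not None: print("turn about z rad",np.round(np.radians(w-yaw),4))
E
python3 -c "
from h import *
st(.4502,.0023,.155,1.2)"
```

```text
t1.9 tcp [ 0.45   -0.0032  0.2414] yaw 0.61 tilt [-0.    -0.001 -1.   ] J [ 20.4   4.7 -22.8   0.1 -62.5  70.1] grip 0.602 0.0 F [-0.2  1.   0.2] M [-0.01 -0.08 -0.02]
tool shift to target (present axes) [ 0.0003 -0.0056  0.0864]
turn about z rad -0.0103
```

Request:
drive_tool:
  steps: [0,0,-0.01,0,-0.0056,0.02,0.6,0,0,0,0,0,0.03,0.6,0,0,0,0,0,0.025,0.6,0,0,0,0,0,0.011,0.6,0,0,0,0,0,0,0.6,0,0,0,0,0,0,0,0,0,0,0,0,0,0,0,0,0,0,0,0,0,0,0,0,0,0,0,0,0,0,0,0,0,0,0]

```text
time_s: 2.7
tcp_pos: [0.4492, 0.008, 0.1564]
ee_rot: [[1.0, 0.029, 0.002], [0.029, -1.0, 0.001], [0.002, -0.0, -1.0]]
wrist_force: [-0.1, -3.1, 1.2]
gripper_width: 0.305
gripper_force: 0.8
```

```bash
python3 -c "
from h import *
st(.4502,.0023,.155,1.2)"
```

```text
t2.7 tcp [0.4492 0.008  0.1564] yaw 1.68 tilt [ 0.002  0.001 -1.   ] J [ 21.9  10.  -30.4   0.  -49.5  69.8] grip 0.305 0.8 F [-0.1 -3.1  1.2] M [-0.65 -0.09 -0.02]
tool shift to target (present axes) [0.0008 0.0057 0.0014]
turn about z rad 0.0084
```

Request:
drive_tool:
  steps: [0,0,0,0,0,0,0.4,0,0,0,0,0.0055,0,0.4,0,0,0,0,0,0,0.3,0,0,0,0,0,0,0,0,0,0,0,0,0,0,0,0,0,0,0,0,0,0,0,0,0,0,0,0,0,0,0,0,0,0,0]

```text
time_s: 3.37
tcp_pos: [0.4489, 0.0023, 0.1555]
ee_rot: [[1.0, 0.029, -0.0], [0.029, -1.0, -0.0], [-0.0, 0.0, -1.0]]
wrist_force: [0.8, -0.6, -0.1]
gripper_width: 0.16
gripper_force: 30.0
```

```bash
python3 -c "
from h import *
st(.4502,.0023,.155,1.2)"
```

```text
t3.4 tcp [0.4489 0.0023 0.1555] yaw 1.66 tilt [-0. -0. -1.] J [ 21.2  10.1 -30.4   0.  -49.5  70.5] grip 0.160 30.0 F [ 0.8 -0.6 -0.1] M [-0.21 -0.07 -0.09]
tool shift to target (present axes) [0.0013 0.0001 0.0005]
turn about z rad 0.008
```

Request:
drive_tool:
  steps: [0,0,0.1,0,0,-0.0005,0,0,0,0.1,0,0,-0.0005,0,0,0,0.1,0,0,-0.0005,0,0,0,0.1,0,0,-0.0005,0,0,0,0.1,0,0,-0.0005,0,0,0,0.1,0,0,-0.0005,0,0,0,0.1,0,0,-0.0005,0,0,0,0.1,0,0,-0.0005,0]

```text
time_s: 4.03
tcp_pos: [0.4492, 0.0028, 0.1595]
ee_rot: [[0.714, -0.7, 0.001], [-0.7, -0.714, 0.001], [-0.0, -0.001, -1.0]]
wrist_force: [0.1, 2.0, -0.5]
gripper_width: 0.16
gripper_force: 30.0
```

```bash
python3 -c "
from h import *
st(.4502,.0023,.155,1.2)"
```

```text
t4.0 tcp [0.4492 0.0028 0.1595] yaw -44.40 tilt [ 0.001  0.001 -1.   ] J [ 21.2   9.8 -30.1  -0.  -50.1  24.4] grip 0.160 30.0 F [ 0.1  2.  -0.5] M [ 0.44 -0.06  0.12]
tool shift to target (present axes) [ 0.0011 -0.0003  0.0045]
turn about z rad -0.7958
```

Turning well with low forces; continue 18 more rows.

Request:
drive_tool:
  steps: [0,0,0.1,0,0,-0.0005,0,0,0,0.1,0,0,-0.0005,0,0,0,0.1,0,0,-0.0005,0,0,0,0.1,0,0,-0.0005,0,0,0,0.1,0,0,-0.0005,0,0,0,0.1,0,0,-0.0005,0,0,0,0.1,0,0,-0.0005,0,0,0,0.1,0,0,-0.0005,0,0,0,0.1,0,0,-0.0005,0]

```text
time_s: 4.78
tcp_pos: [0.4497, 0.003, 0.164]
ee_rot: [[-0.104, -0.995, 0.002], [-0.995, 0.104, 0.001], [-0.001, -0.002, -1.0]]
wrist_force: [2.6, 1.2, -2.9]
gripper_width: 0.157
gripper_force: 30.0
```

Request:
drive_tool:
  steps: [0,0,0.1,0,0,-0.0005,0,0,0,0.1,0,0,-0.0005,0,0,0,0.1,0,0,-0.0005,0,0,0,0.1,0,0,-0.0005,0,0,0,0.1,0,0,-0.0005,0,0,0,0.1,0,0,-0.0005,0,0,0,0.1,0,0,-0.0005,0,0,0,0.1,0,0,-0.0005,0,0,0,0.1,0,0,-0.0005,0,0,0,0,0,0,0,0]

```text
time_s: 5.62
tcp_pos: [0.4502, 0.0028, 0.1686]
ee_rot: [[-0.842, -0.539, 0.003], [-0.539, 0.842, 0.001], [-0.003, -0.001, -1.0]]
wrist_force: [3.9, -0.2, -3.5]
gripper_width: 0.159
gripper_force: 30.0
```

Request:
drive_tool:
  steps: [0,0,0,0,0,0,0,0,0,0,0,0,0,0,0,0,0,0,0,0,0]

```text
time_s: 5.87
tcp_pos: [0.4497, 0.0026, 0.1688]
ee_rot: [[-0.84, -0.542, 0.002], [-0.542, 0.84, 0.0], [-0.002, -0.001, -1.0]]
wrist_force: [3.9, 0.1, -2.1]
gripper_width: 0.162
gripper_force: 3.0
```

Run:
```python
from h import *
st()
cv2.imwrite("pics/loose.png",cv2.resize(r.capture("top")[130:300,220:400],(720,680))[:600])
# swing plan in tool frame: from arm angle 0, arc about pivot
s=r.sense();R=np.array(s["ee_rot"]);p=np.array(s["tcp_pos"]);piv=np.array([.6795,.0208,p[2]])
v=p-piv;d=.1
c,sn=np.cos(-d),np.sin(-d);R2=np.array([[c,-sn,0],[sn,c,0],[0,0,1]])
print("radius",np.linalg.norm(v),"pre-rotation axes",(R.T@(R2@v-v)).round(4),"post",((R2@R).T@(R2@v-v)).round(4))
```

```text
t5.9 tcp [0.4497 0.0026 0.1688] yaw -147.19 tilt [ 0.002  0.    -1.   ] J [ 21.2   9.1 -29.3   0.  -51.5 -78.4] grip 0.162 3.0 F [ 3.9  0.1 -2.1] M [ 0.09 -1.36 -0.07]
radius 0.23054701357106644 pre-rotation axes [-0.0119  0.0197  0.    ] post [-0.0099  0.0208  0.    ]
```

Request:
drive_tool:
  steps: [0,0,0,0,0,0,0,0,0,0,0,0,0,0,0,0,0,0,0,0,0,0,0,0.05,-0.006,0.0099,0,0,0,0,0.05,-0.006,0.0099,0,0,0,0,0.05,-0.006,0.0099,0,0,0,0,0.05,-0.006,0.0099,0,0,0,0,0,0,0,0,0,0,0,0,0,0,0,0]

```text
time_s: 6.67
tcp_pos: [0.451, 0.0487, 0.1688]
ee_rot: [[-0.931, -0.364, -0.0], [-0.364, 0.931, -0.0], [0.0, 0.0, -1.0]]
wrist_force: [2.8, 1.3, 0.8]
gripper_width: 0.159
gripper_force: 30.0
```

Run:
```python
from h import *
st()
s=r.sense();p=np.array(s["tcp_pos"]);v=p[:2]-[.6795,.0208]
print(np.linalg.norm(v),"arm", np.radians(184.7)-np.arctan2(v[1],v[0])%6.28318)
```

```text
t6.7 tcp [0.451  0.0487 0.1688] yaw -158.64 tilt [-0. -0. -1.] J [ 26.8   9.5 -28.8  -0.  -51.7 -95.4] grip 0.159 30.0 F [2.8 1.3 0.8] M [ 0.15 -0.9  -0.04]
0.23016687644877715 arm 0.20370902646206623
```

View pics/loose.png

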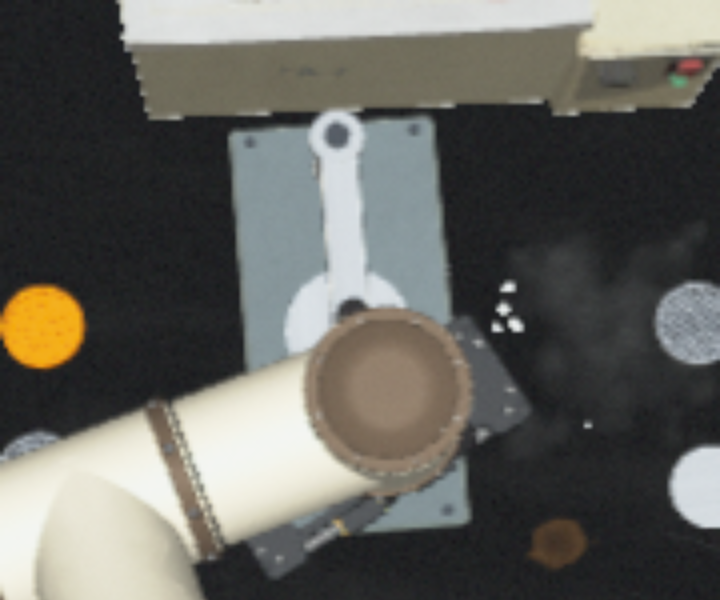

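The picture shows the arm over the screw with the bath's front wall just behind the pivot, so I'll swing to 1.2 rad only.

Request:
drive_tool:
  steps: [0,0,0.05,-0.006,0.0099,0,0,0,0,0.05,-0.006,0.0099,0,0,0,0,0.05,-0.006,0.0099,0,0,0,0,0.05,-0.006,0.0099,0,0,0,0,0.05,-0.006,0.0099,0,0,0,0,0.05,-0.006,0.0099,0,0,0,0,0.05,-0.006,0.0099,0,0,0,0,0.05,-0.006,0.0099,0,0,0,0,0.05,-0.006,0.0099,0,0,0,0,0.05,-0.006,0.0099,0,0]

```text
time_s: 7.5
tcp_pos: [0.4931, 0.1536, 0.1686]
ee_rot: [[-0.991, 0.131, -0.006], [0.131, 0.991, -0.001], [0.006, -0.002, -1.0]]
wrist_force: [-6.4, 3.0, 6.7]
gripper_width: 0.16
gripper_force: 30.0
```

Run:
```python
from h import *
st()
s=r.sense();p=np.array(s["tcp_pos"]);v=p[:2]-[.6795,.0208]
print(np.linalg.norm(v),"arm", np.radians(184.7)-np.arctan2(v[1],v[0])%6.28318)
```

```text
t7.5 tcp [0.4931 0.1536 0.1686] yaw 172.49 tilt [-0.006 -0.001 -1.   ] J [  35.2   15.6  -20.4   -0.2  -54.3 -132.6] grip 0.160 30.0 F [-6.4  3.   6.7] M [1.2  1.77 0.09]
0.22888304381962166 arm 0.7007735025605593
```

Request:
drive_tool:
  steps: [0,0,0.05,-0.006,0.0099,0,0,0,0,0.05,-0.006,0.0099,0,0,0,0,0.05,-0.006,0.0099,0,0,0,0,0.05,-0.006,0.0099,0,0,0,0,0.05,-0.006,0.0099,0,0,0,0,0.05,-0.006,0.0099,0,0,0,0,0.05,-0.006,0.0099,0,0,0,0,0.05,-0.006,0.0099,0,0,0,0,0.05,-0.006,0.0099,0,0,0,0,0.05,-0.006,0.0099,0,0]

```text
time_s: 8.33
tcp_pos: [0.5833, 0.2276, 0.1687]
ee_rot: [[-0.808, 0.59, -0.004], [0.59, 0.808, 0.004], [0.006, 0.0, -1.0]]
wrist_force: [-5.4, 9.1, 3.6]
gripper_width: 0.156
gripper_force: 30.0
```

Request:
drive_tool:
  steps: [0,0,0,0,0,0,0,0,0,0,0,0,0,0,0,0,0,0,0,0,0,0,0,0,0,0,0,0]

```text
time_s: 8.67
tcp_pos: [0.5841, 0.228, 0.1687]
ee_rot: [[-0.809, 0.587, -0.001], [0.587, 0.809, 0.005], [0.004, 0.003, -1.0]]
wrist_force: [-3.2, 10.1, 2.7]
gripper_width: 0.158
gripper_force: 30.0
```

Run:
```python
from h import *
st()
s=r.sense();p=np.array(s["tcp_pos"]);v=p[:2]-[.6795,.0208]
print(np.linalg.norm(v),"arm", np.radians(184.7)-np.arctan2(v[1],v[0])%6.28318)
```

```text
t8.7 tcp [0.5841 0.228  0.1687] yaw 144.02 tilt [-0.001  0.005 -1.   ] J [  36.    25.5   -5.    -0.3  -59.5 -161.8] grip 0.158 30.0 F [-3.2 10.1  2.7] M [ 3.1   0.87 -0.05]
0.22805098036096852 arm 1.2213782249201066
```

Request:
drive_tool:
  steps: [0,0,0,0,0,0,0.45,0,0,0,0,0,0,0.45,0,0,0,0,0,0,0.45,0,0,0,0,0,-0.03,0.6,0,0,0,0,0,-0.03,1,0,0,-0.105,0,0,-0.02,1,0,0,-0.105,0,0,0,1,0,0,-0.105,0,0,0,1,0,0,-0.105,0,0,0,1,0,0,-0.105,0,0,0,1]

```text
time_s: 9.5
tcp_pos: [0.5847, 0.224, 0.248]
ee_rot: [[-0.995, 0.099, -0.002], [0.099, 0.995, -0.002], [0.002, -0.002, -1.0]]
wrist_force: [0.4, 0.3, 0.5]
gripper_width: 0.829
gripper_force: 0.0
```

Request:
drive_tool:
  steps: [0,0,-0.103,0,0,0,1,0,0,0,0,0,0,1,0,0,0,0,0,0,1,0,0,0,0,0,0,1]

```text
time_s: 9.83
tcp_pos: [0.5852, 0.2248, 0.2482]
ee_rot: [[-1.0, 0.004, -0.001], [0.004, 1.0, -0.001], [0.001, -0.001, -1.0]]
wrist_force: [-0.5, -0.2, -0.4]
gripper_width: 0.989
gripper_force: 0.0
```

Run:
```python
from discs import *
st(.4587,.2334,.15,180)
im=r.capture("top");cv2.imwrite("pics/swung.png",cv2.resize(im[120:310,150:420],(800,563)))
for n,u,v,z in[("A",179,248,.012),("B",230,248.5,.012),("C",394.5,210.7,.012),("lid",398,252,.01)]:
    c,s=blob(im,u,v);print(n,c.round(1),s[2:],at("top",*c,z)[:2].round(4))
```

```text
t9.8 tcp [0.5852 0.2248 0.2482] yaw 179.78 tilt [-0.001 -0.001 -1.   ] J [  35.8   22.     1.4    0.   -69.4 -126. ] grip 0.989 0.0 F [-0.5 -0.2 -0.4] M [ 0.04 -0.14 -0.05]
tool shift to target (present axes) [0.1264 0.0082 0.0984]
turn about z rad -0.0038
A [177.4 249.4] [29, 29, 725] [0.4551 0.3827]
B [229.3 248.1] [22, 21, 368] [0.4589 0.2334]
C [393.7 210.4] [22, 22, 372] [ 0.569  -0.2418]
lid [397.6 251.3] [22, 22, 386] [ 0.4504 -0.2495]
```

View pics/swung.png

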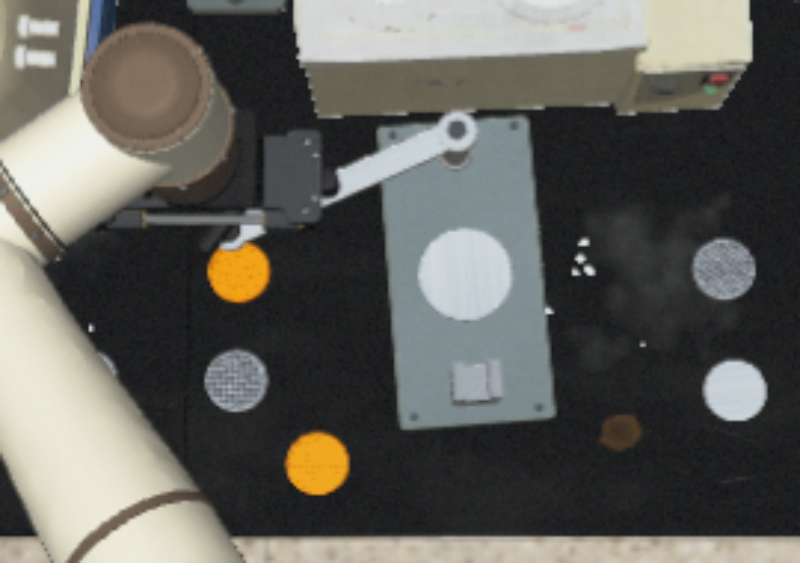

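Request:
drive_tool:
  steps: [0,0,-0.004,0.032,0.002,0,1,0,0,0,0.032,0.002,0,1,0,0,0,0.032,0.002,0,1,0,0,0,0.0304,0.0022,0.02,1,0,0,0,0,0,0.04,1,0,0,0,0,0,0.04,1,0,0,0,0,0,0.04,1,0,0,0,0,0,0.02,1,0,0,0,0,0,0,1,0,0,0,0,0,0,1]

```text
time_s: 10.72
tcp_pos: [0.459, 0.2331, 0.0882]
ee_rot: [[-1.0, -0.003, -0.001], [-0.003, 1.0, -0.002], [0.001, -0.002, -1.0]]
wrist_force: [-0.3, 0.4, 0.9]
gripper_width: 1.002
gripper_force: 0.0
```

Run:
```python
from discs import *
st(.4588,.2334,.022,180)
im=r.capture("top")
c,s=blob(im,150+465/2.963,120+274/2.963,w=20,th=190);print(c,s,at("top",*c,.036))
```

```text
t10.7 tcp [0.459  0.2331 0.0882] yaw -179.85 tilt [-0.001 -0.002 -1.   ] J [  45.    21.3  -26.3    0.   -42.6 -134.9] grip 1.002 0.0 F [-0.3  0.4  0.9] M [ 0.09 -0.16  0.  ]
tool shift to target (present axes) [0.0001 0.0004 0.0662]
turn about z rad -6.2806
[306.5852349  212.00671141] [5, 5, 32, 31, 745] [0.56016534 0.01106269 0.036     ]
```

Request:
drive_tool:
  steps: [0,0,0,0,0,0.03,1,0,0,0,0,0,0.026,1,0,0,0,0,0,0.01,1,0,0,0,0,0,0,1,0,0,0,0,0,0,0.4,0,0,0,0,0,0,0.4,0,0,0,0,0,0,0.4,0,0,0,0,0,0,0.4,0,0,0,0,0,0,0.4,0,0,0,0,0,0,0.4]

```text
time_s: 11.6
tcp_pos: [0.4593, 0.2336, 0.0234]
ee_rot: [[-1.0, -0.003, 0.001], [-0.003, 1.0, 0.001], [-0.001, 0.001, -1.0]]
wrist_force: [-1.5, -0.5, 3.6]
gripper_width: 0.677
gripper_force: 30.0
```

Run:
```python
from h import *
st(.5602,.0110,.15,180)
```

```text
t11.6 tcp [0.4593 0.2336 0.0234] yaw -179.82 tilt [ 0.001  0.001 -1.   ] J [  45.    27.1  -29.5    0.   -33.3 -134.9] grip 0.677 30.0 F [-1.5 -0.5  3.6] M [-0.09  0.13 -0.03]
tool shift to target (present axes) [-0.1003 -0.2229 -0.1266]
turn about z rad -6.2801
```

Request:
drive_tool:
  steps: [0,0,0,0,0,-0.02,0.4,0,0,0,0,0,-0.04,0.4,0,0,0,0,0,-0.04,0.4,0,0,0,-0.0145,-0.0319,-0.007,0.4,0,0,0,-0.0145,-0.0319,0,0.4,0,0,0,-0.0145,-0.0319,0,0.4,0,0,0,-0.0145,-0.0319,0,0.4,0,0,0,-0.0145,-0.0319,0,0.4,0,0,0,-0.0145,-0.0319,0,0.4,0,0,0,-0.0133,-0.0315,0,0.4]

```text
time_s: 12.43
tcp_pos: [0.5601, 0.0091, 0.1293]
ee_rot: [[-1.0, -0.003, -0.0], [-0.003, 1.0, 0.0], [0.0, 0.0, -1.0]]
wrist_force: [-0.2, 1.6, -0.7]
gripper_width: 0.677
gripper_force: 30.0
```

Request:
drive_tool:
  steps: [0,0,0,0,0,0,0.4,0,0,0,0,0,0,0.4,0,0,0,0,0,0,0.4]

```text
time_s: 12.68
tcp_pos: [0.5594, 0.0106, 0.1291]
ee_rot: [[-1.0, -0.002, -0.001], [-0.002, 1.0, 0.0], [0.001, 0.0, -1.0]]
wrist_force: [0.1, -0.1, -1.2]
gripper_width: 0.677
gripper_force: 30.0
```

Run:
```python
from h import *
st(.5602,.0110,.0605,180)
```

```text
t12.7 tcp [0.5594 0.0106 0.1291] yaw -179.90 tilt [-0.001  0.    -1.   ] J [  17.7   21.9  -17.5   -0.   -50.6 -107.5] grip 0.677 30.0 F [ 0.1 -0.1 -1.2] M [ 0.09 -0.14  0.01]
tool shift to target (present axes) [-0.0009  0.0004  0.0686]
turn about z rad -6.2814
```

Request:
drive_tool:
  steps: [0,0,0,-0.0008,0.0004,0.03,0.4,0,0,0,0,0,0.025,0.4,0,0,0,0,0,0.01,0.4,0,0,0,0,0,0.004,0.4,0,0,0,0,0,0,0.4,0,0,0,0,0,0,0.8,0,0,0,0,0,0,1,0,0,0,0,0,0,1,0,0,0,0,0,0,1,0,0,0,0,0,-0.02,1]

```text
time_s: 13.52
tcp_pos: [0.5584, 0.0107, 0.078]
ee_rot: [[-1.0, -0.002, -0.007], [-0.002, 1.0, -0.001], [0.007, -0.001, -1.0]]
wrist_force: [0.0, 0.2, -0.3]
gripper_width: 0.955
gripper_force: 0.0
```

Run:
```python
from discs import *
st(.569,-.2418,.11,180)
im=r.capture("top")
for n,u,v,z in[("A",179,248,.012),("C",394.5,210.7,.012),("lid",398,252,.01)]:
    c,s=blob(im,u,v);print(n,c.round(1),s[2:],at("top",*c,z)[:2].round(4))
```

```text
t13.5 tcp [0.5584 0.0107 0.078 ] yaw -179.90 tilt [-0.007 -0.001 -1.   ] J [ 1.770e+01  2.570e+01 -2.040e+01 -1.000e-01 -4.430e+01 -1.075e+02] grip 0.955 0.0 F [ 0.   0.2 -0.3] M [ 0.05 -0.11  0.01]
tool shift to target (present axes) [-0.0099 -0.2526 -0.0318]
turn about z rad -6.2814
A [178.6 247.7] [22, 22, 370] [0.46   0.3795]
C [393.7 210.4] [22, 22, 372] [ 0.569  -0.2418]
lid [397.5 251.3] [22, 22, 387] [ 0.4504 -0.2495]
```

Request:
drive_tool:
  steps: [0,0,0,0,0,-0.04,1,0,0,0,-0.0013,-0.0361,0,1,0,0,0,-0.0013,-0.0361,0,1,0,0,0,-0.0013,-0.0361,0,1,0,0,0,-0.0013,-0.0361,0,1,0,0,0,-0.0013,-0.0361,0,1,0,0,0,-0.0013,-0.0361,0,1,0,0,0,-0.001,-0.0361,0,1,0,0,0,0,0,0.02,1,0,0,0,0,0,0.03,1]

```text
time_s: 14.4
tcp_pos: [0.5729, -0.2447, 0.0736]
ee_rot: [[-1.0, 0.0, 0.01], [0.0, 1.0, -0.002], [-0.01, -0.002, -1.0]]
wrist_force: [0.5, 0.1, 0.0]
gripper_width: 1.001
gripper_force: 0.0
```

Request:
drive_tool:
  steps: [0,0,0,0,0,0.03,1,0,0,0,0,0,0.013,1,0,0,0,0,0,0.005,1,0,0,0,0,0,0,1]

```text
time_s: 14.73
tcp_pos: [0.5698, -0.2416, 0.0215]
ee_rot: [[-1.0, -0.003, -0.002], [-0.003, 1.0, 0.0], [0.002, 0.0, -1.0]]
wrist_force: [0.6, 0.8, 0.1]
gripper_width: 1.0
gripper_force: 0.0
```

Run:
```python
from discs import *
st(.569,-.2418,.0225,180)
c,s=blob(r.capture("top"),306.5,211.5,w=20,th=75);print(c,s)
```

```text
t14.7 tcp [ 0.5698 -0.2416  0.0215] yaw -179.84 tilt [-0.002  0.    -1.   ] J [ -8.   34.5 -14.2   0.  -41.4 -81.8] grip 1.000 0.0 F [0.6 0.8 0.1] M [ 0.   -0.15 -0.  ]
tool shift to target (present axes) [ 0.0008 -0.0002 -0.001 ]
turn about z rad -6.2804
[306. 211.] [0, 0, 41, 41, 1681]
```

Request:
drive_tool:
  steps: [0,0,0,0.0008,0,-0.001,0.4,0,0,0,0,0,0,0.4,0,0,0,0,0,0,0.4,0,0,0,0,0,0,0.4,0,0,0,0,0,0,0.4,0,0,0,0,0,0,0.4]

```text
time_s: 15.28
tcp_pos: [0.5698, -0.2417, 0.0243]
ee_rot: [[-1.0, -0.003, 0.001], [-0.003, 1.0, -0.0], [-0.001, -0.0, -1.0]]
wrist_force: [-0.9, 0.2, 2.0]
gripper_width: 0.676
gripper_force: 30.0
```

Run:
```python
from discs import *
st(.5602,.011,.14,180)
im=r.capture("top");cv2.imwrite("pics/p1.png",cv2.resize(im[180:245,270:345],(600,520),interpolation=cv2.INTER_CUBIC))
```

```text
t15.3 tcp [ 0.5698 -0.2417  0.0243] yaw -179.82 tilt [ 0.001 -0.    -1.   ] J [ -8.   34.3 -14.2   0.  -41.5 -81.8] grip 0.676 30.0 F [-0.9  0.2  2. ] M [-0.05 -0.08  0.  ]
tool shift to target (present axes) [ 0.0087  0.2526 -0.1158]
turn about z rad -6.2801
```

View pics/p1.png

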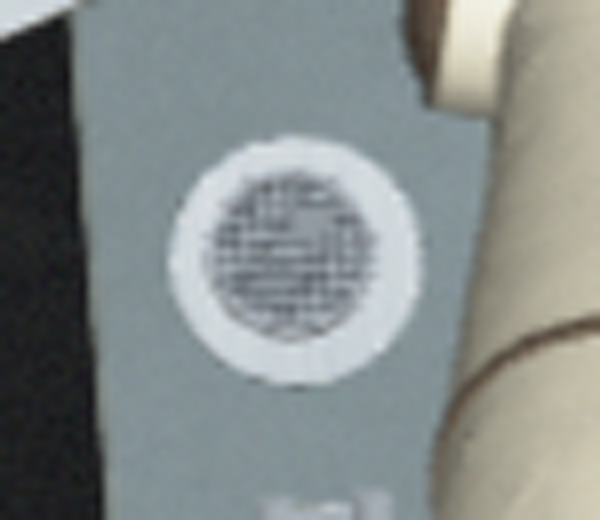

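Sieve B's mesh is at (293,254) against the plate at (296,260) in the crop. After parallax that's centred within about 1 mm. Now I'll carry C over.

Request:
drive_tool:
  steps: [0,0,0,0,0,-0.02,0.4,0,0,0,0,0,-0.04,0.4,0,0,0,0,0,-0.04,0.4,0,0,0,0.0012,0.0361,-0.01,0.4,0,0,0,0.0012,0.0361,0,0.4,0,0,0,0.0012,0.0361,0,0.4,0,0,0,0.0012,0.0361,0,0.4,0,0,0,0.0012,0.0361,0,0.4,0,0,0,0.0012,0.0361,0,0.4,0,0,0,0.0015,0.036,0,0.4]

```text
time_s: 16.17
tcp_pos: [0.5592, 0.0128, 0.1332]
ee_rot: [[-1.0, -0.002, -0.001], [-0.002, 1.0, 0.0], [0.001, 0.0, -1.0]]
wrist_force: [0.2, 0.3, -1.8]
gripper_width: 0.678
gripper_force: 30.0
```

Request:
drive_tool:
  steps: [0,0,0,0,0,0,0.4,0,0,0,0,0,0,0.4,0,0,0,0,0,0,0.4]

```text
time_s: 16.42
tcp_pos: [0.5596, 0.0111, 0.1331]
ee_rot: [[-1.0, -0.003, -0.001], [-0.003, 1.0, -0.0], [0.001, -0.0, -1.0]]
wrist_force: [0.2, -0.3, -1.2]
gripper_width: 0.677
gripper_force: 30.0
```

Run:
```python
from h import *
st(.5602,.0110,.0735,180)
```

```text
t16.4 tcp [0.5596 0.0111 0.1331] yaw -179.81 tilt [-0.001 -0.    -1.   ] J [  17.7   21.7  -17.2   -0.   -51.2 -107.5] grip 0.677 30.0 F [ 0.2 -0.3 -1.2] M [-0.03 -0.14  0.04]
tool shift to target (present axes) [-0.0007 -0.0001  0.0596]
turn about z rad -6.2799
```

Request:
drive_tool:
  steps: [0,0,0,-0.0006,0,0.03,0.4,0,0,0,0,0,0.018,0.4,0,0,0,0,0,0.008,0.4,0,0,0,0,0,0.0035,0.4,0,0,0,0,0,0,0.4,0,0,0,0,0,0,0.8,0,0,0,0,0,0,1,0,0,0,0,0,0,1,0,0,0,0,0,0,1,0,0,0,0,0,-0.02,1]

```text
time_s: 17.25
tcp_pos: [0.5583, 0.0107, 0.0916]
ee_rot: [[-1.0, -0.002, -0.007], [-0.002, 1.0, -0.001], [0.007, -0.001, -1.0]]
wrist_force: [0.0, -0.5, -0.3]
gripper_width: 0.953
gripper_force: 0.0
```

Run:
```python
from discs import *
st(.46,.3794,.13,180)
im=r.capture("top")
for n,u,v,z in[("A",179,248,.012),("lid",398,252,.01)]:
    c,s=blob(im,u,v);print(n,c.round(1),s[2:],at("top",*c,z)[:2].round(4))
```

```text
t17.2 tcp [0.5583 0.0107 0.0916] yaw -179.89 tilt [-0.007 -0.001 -1.   ] J [ 1.770e+01  2.460e+01 -1.970e+01 -1.000e-01 -4.600e+01 -1.075e+02] grip 0.953 0.0 F [ 0.  -0.5 -0.3] M [ 0.02 -0.16 -0.02]
tool shift to target (present axes) [ 0.0979  0.3689 -0.0381]
turn about z rad -6.2813
A [178.6 247.6] [22, 22, 371] [0.46   0.3795]
lid [397.5 251.3] [22, 22, 387] [ 0.4504 -0.2495]
```

Request:
drive_tool:
  steps: [0,0,0,0,0,-0.04,1,0,0,0,0.011,0.0409,0,1,0,0,0,0.011,0.0409,0,1,0,0,0,0.011,0.0409,0,1,0,0,0,0.011,0.0409,0,1,0,0,0,0.011,0.0409,0,1,0,0,0,0.011,0.0409,0,1,0,0,0,0.011,0.0409,0,1,0,0,0,0.011,0.0409,0,1,0,0,0,0.0122,0.0412,0,1]

```text
time_s: 18.13
tcp_pos: [0.4606, 0.375, 0.135]
ee_rot: [[-1.0, -0.003, 0.001], [-0.003, 1.0, 0.002], [-0.001, 0.002, -1.0]]
wrist_force: [0.8, 0.5, -0.3]
gripper_width: 1.002
gripper_force: 0.0
```

Request:
drive_tool:
  steps: [0,0,0,0,0,0.03,1,0,0,0,0,0,0.03,1,0,0,0,0,0,0.02,1,0,0,0,0,0,0,1,0,0,0,0,0,0,1]

```text
time_s: 18.55
tcp_pos: [0.4612, 0.3726, 0.0538]
ee_rot: [[-1.0, -0.004, -0.0], [-0.004, 1.0, -0.001], [0.0, -0.001, -1.0]]
wrist_force: [0.7, -0.1, 0.8]
gripper_width: 1.003
gripper_force: 0.0
```

Run:
```python
from discs import *
st(.46,.3794,.0225,180)
im=r.capture("top");cv2.imwrite("pics/p2.png",np.hstack([cv2.resize(im[180:245,270:345],(450,390),interpolation=cv2.INTER_CUBIC),cv2.resize(im[215:280,130:180],(300,390))]))
c,s=blob(im,397.5,251.3);print(c,at("top",*c,.01))
```

```text
t18.6 tcp [0.4612 0.3726 0.0538] yaw -179.80 tilt [-0.    -0.001 -1.   ] J [  54.6   30.1  -16.8    0.   -43.1 -144.4] grip 1.003 0.0 F [ 0.7 -0.1  0.8] M [ 0.11 -0.2   0.07]
tool shift to target (present axes) [0.0011 0.0068 0.0313]
turn about z rad -6.2796
[397.55269923 251.3496144 ] [ 0.45031682 -0.24947177  0.01      ]
```

View pics/p2.png

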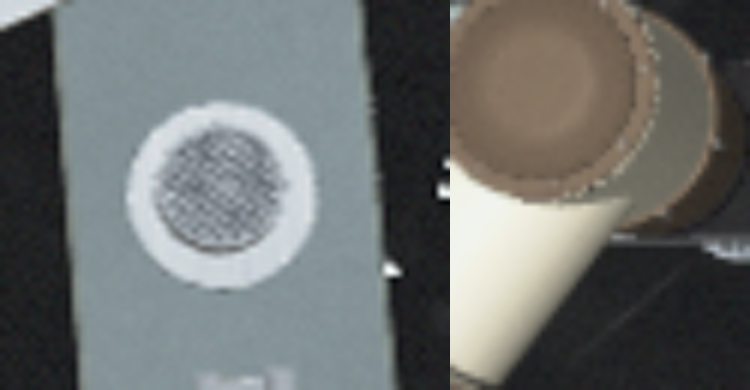

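Request:
drive_tool:
  steps: [0,0,0,0.0011,0.0068,0,1,0,0,0,0,0,0.02,1,0,0,0,0,0,0.0105,1,0,0,0,0,0,0,1,0,0,0,0,0,0,0.4,0,0,0,0,0,0,0.4,0,0,0,0,0,0,0.4,0,0,0,0,0,0,0.4,0,0,0,0,0,0,0.4,0,0,0,0,0,0,0.4]

```text
time_s: 19.43
tcp_pos: [0.4603, 0.3796, 0.0241]
ee_rot: [[-1.0, -0.003, 0.0], [-0.003, 1.0, 0.0], [-0.001, 0.0, -1.0]]
wrist_force: [-0.5, -0.1, 1.9]
gripper_width: 0.675
gripper_force: 30.0
```

Run:
```python
from h import *
st(.5602,.011,.145,180)
```

```text
t19.4 tcp [0.4603 0.3796 0.0241] yaw -179.83 tilt [ 0.  0. -1.] J [  55.1   32.7  -17.6    0.   -39.7 -144.9] grip 0.675 30.0 F [-0.5 -0.1  1.9] M [-0.03 -0.04 -0.05]
tool shift to target (present axes) [-0.0989 -0.3688 -0.121 ]
turn about z rad -6.2803
```

Request:
drive_tool:
  steps: [0,0,0,0,0,-0.03,0.4,0,0,0,0,0,-0.04,0.4,0,0,0,0,0,-0.04,0.4,0,0,0,-0.011,-0.041,-0.011,0.4,0,0,0,-0.011,-0.041,0,0.4,0,0,0,-0.011,-0.041,0,0.4,0,0,0,-0.011,-0.041,0,0.4,0,0,0,-0.011,-0.041,0,0.4,0,0,0,-0.011,-0.041,0,0.4,0,0,0,-0.011,-0.041,0,0.4]

```text
time_s: 20.27
tcp_pos: [0.5358, 0.0973, 0.1439]
ee_rot: [[-1.0, -0.003, -0.0], [-0.003, 1.0, 0.0], [0.0, 0.0, -1.0]]
wrist_force: [0.5, 0.5, -1.6]
gripper_width: 0.675
gripper_force: 30.0
```

Request:
drive_tool:
  steps: [0,0,0,-0.011,-0.041,0,0.4,0,0,0,-0.0109,-0.0408,0,0.4,0,0,0,0,0,0,0.4,0,0,0,0,0,0,0.4,0,0,0,0,0,0,0.4,0,0,0,0,0,0,0.4]

```text
time_s: 20.77
tcp_pos: [0.5575, 0.0196, 0.1438]
ee_rot: [[-1.0, -0.004, -0.0], [-0.004, 1.0, 0.0], [0.0, 0.0, -1.0]]
wrist_force: [-0.4, 0.9, -1.7]
gripper_width: 0.675
gripper_force: 30.0
```

Run:
```python
from h import *
st(.5602,.0110,.085,180)
```

```text
t20.8 tcp [0.5575 0.0196 0.1438] yaw -179.78 tilt [-0.  0. -1.] J [  18.7   20.8  -16.8   -0.   -52.4 -108.4] grip 0.675 30.0 F [-0.4  0.9 -1.7] M [ 0.09 -0.17 -0.02]
tool shift to target (present axes) [-0.0026 -0.0086  0.0588]
turn about z rad -6.2793
```

Request:
drive_tool:
  steps: [0,0,0,-0.0026,-0.0086,0,0.4,0,0,0,0,0,0.03,0.4,0,0,0,0,0,0.015,0.4,0,0,0,0,0,0,0.4,0,0,0,0,0,0,0.4]

```text
time_s: 21.18
tcp_pos: [0.5603, 0.0106, 0.0986]
ee_rot: [[-1.0, -0.005, -0.002], [-0.005, 1.0, -0.001], [0.002, -0.001, -1.0]]
wrist_force: [1.0, 0.4, -1.2]
gripper_width: 0.676
gripper_force: 30.0
```

Run:
```python
from h import *
st(.5602,.0110,.085,180)
```

```text
t21.2 tcp [0.5603 0.0106 0.0986] yaw -179.74 tilt [-0.002 -0.001 -1.   ] J [  17.7   24.2  -19.3    0.   -46.7 -107.4] grip 0.676 30.0 F [ 1.   0.4 -1.2] M [ 0.04 -0.19  0.05]
tool shift to target (present axes) [0.     0.0004 0.0136]
turn about z rad -6.2786
```

Request:
drive_tool:
  steps: [0,0,0,0,0,0.009,0.4,0,0,0,0,0,0.0045,0.4,0,0,0,0,0,0,0.4,0,0,0,0,0,0,0.8,0,0,0,0,0,0,1,0,0,0,0,0,0,1,0,0,0,0,0,0,1,0,0,0,0,0,-0.02,1,0,0,0,0,0,-0.035,1,0,0,0,0.0137,-0.0325,0,1]

```text
time_s: 22.02
tcp_pos: [0.5537, -0.0192, 0.1471]
ee_rot: [[-1.0, -0.01, 0.016], [-0.01, 1.0, 0.001], [-0.016, 0.001, -1.0]]
wrist_force: [0.9, -1.0, 1.1]
gripper_width: 0.989
gripper_force: 0.0
```

Request:
drive_tool:
  steps: [0,0,0,0.0137,-0.0325,0,1,0,0,0,0.0137,-0.0325,0,1,0,0,0,0.0137,-0.0325,0,1,0,0,0,0.0137,-0.0325,0,1,0,0,0,0.0137,-0.0325,0,1,0,0,0,0.0137,-0.0325,0,1,0,0,0,0.0137,-0.0325,0,1,0,0,0,0,0,0.03,1,0,0,0,0,0,0.03,1,0,0,0,0,0,0,1]

```text
time_s: 22.85
tcp_pos: [0.4476, -0.2498, 0.0762]
ee_rot: [[-1.0, 0.001, -0.009], [0.001, 1.0, 0.003], [0.009, 0.003, -1.0]]
wrist_force: [-1.0, 0.5, -0.8]
gripper_width: 1.002
gripper_force: 0.0
```

Run:
```python
from h import *
st(.4503,-.2495,.0215,180)
im=r.capture("top");cv2.imwrite("pics/p3.png",np.hstack([cv2.resize(im[180:245,270:345],(450,390),interpolation=cv2.INTER_CUBIC),cv2.resize(im[220:285,370:420],(300,390))]))
```

```text
t22.9 tcp [ 0.4476 -0.2498  0.0762] yaw 179.96 tilt [-0.009  0.003 -1.   ] J [-11.1  22.3 -26.9  -0.1 -41.4 -78.9] grip 1.002 0.0 F [-1.   0.5 -0.8] M [ 0.1   0.01 -0.  ]
tool shift to target (present axes) [-0.0032  0.0002  0.0547]
turn about z rad -0.0007
```

View pics/p3.png

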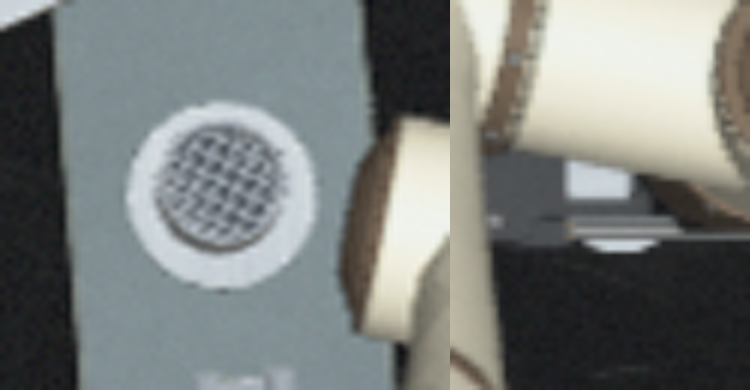

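Request:
drive_tool:
  steps: [0,0,0,0,0,0.03,1,0,0,0,0,0,0.02,1,0,0,0,0,0,0,1,0,0,0,0,0,0,1]

```text
time_s: 23.23
tcp_pos: [0.4525, -0.25, 0.0315]
ee_rot: [[-1.0, -0.004, 0.0], [-0.004, 1.0, -0.001], [-0.0, -0.001, -1.0]]
wrist_force: [-0.4, 0.6, 0.5]
gripper_width: 1.004
gripper_force: 0.0
```

Run:
```python
from h import *
st(.4503,-.2495,.0215,180)
```

```text
t23.2 tcp [ 0.4525 -0.25    0.0315] yaw -179.74 tilt [ 0.    -0.001 -1.   ] J [-10.9  26.5 -28.9   0.1 -34.6 -78.9] grip 1.004 0.0 F [-0.4  0.6  0.5] M [ 0.04 -0.2  -0.  ]
tool shift to target (present axes) [0.0022 0.0005 0.01  ]
turn about z rad -6.2787
```

Request:
drive_tool:
  steps: [0,0,0,0.002,0.0005,0.01,1,0,0,0,0,0,0,1,0,0,0,0,0,0,0.4,0,0,0,0,0,0,0.4,0,0,0,0,0,0,0.4,0,0,0,0,0,0,0.4,0,0,0,0,0,0,0.4,0,0,0,0,0,0,0.4]

```text
time_s: 23.9
tcp_pos: [0.45, -0.2497, 0.021]
ee_rot: [[-1.0, -0.003, 0.001], [-0.003, 1.0, -0.0], [-0.001, -0.0, -1.0]]
wrist_force: [0.1, 0.4, 2.8]
gripper_width: 0.679
gripper_force: 30.0
```

Run:
```python
from h import *
st(.5602,.011,.145,180)
```

```text
t23.9 tcp [ 0.45   -0.2497  0.021 ] yaw -179.83 tilt [ 0.001 -0.    -1.   ] J [-10.9  27.3 -29.7   0.  -32.9 -78.9] grip 0.679 30.0 F [0.1 0.4 2.8] M [ 0.07 -0.03 -0.04]
tool shift to target (present axes) [-0.1111  0.2604 -0.124 ]
turn about z rad -6.2802
```

Request:
drive_tool:
  steps: [0,0,0,0,0,-0.03,0.4,0,0,0,0,0,-0.04,0.4,0,0,0,0,0,-0.04,0.4,0,0,0,-0.0138,0.0325,-0.018,0.4,0,0,0,-0.0138,0.0325,0,0.4,0,0,0,-0.0138,0.0325,0,0.4,0,0,0,-0.0138,0.0325,0,0.4,0,0,0,-0.0138,0.0325,0,0.4,0,0,0,-0.0138,0.0325,0,0.4,0,0,0,-0.0138,0.0325,0,0.4]

```text
time_s: 24.73
tcp_pos: [0.5455, -0.0202, 0.1483]
ee_rot: [[-1.0, -0.003, -0.001], [-0.003, 1.0, 0.0], [0.001, 0.0, -1.0]]
wrist_force: [-0.7, -0.1, -0.6]
gripper_width: 0.676
gripper_force: 30.0
```

Request:
drive_tool:
  steps: [0,0,0,-0.0138,0.0325,0,0.4,0,0,0,0,0,0,0.4,0,0,0,0,0,0,0.4,0,0,0,0,0,0,0.4,0,0,0,0,0,0,0.4]

```text
time_s: 25.15
tcp_pos: [0.5585, 0.0098, 0.1481]
ee_rot: [[-1.0, -0.002, -0.001], [-0.002, 1.0, -0.0], [0.001, -0.0, -1.0]]
wrist_force: [-0.0, -0.3, -1.4]
gripper_width: 0.675
gripper_force: 30.0
```

Run:
```python
from h import *
st(.5602,.0110,.0945,180)
```

```text
t25.1 tcp [0.5585 0.0098 0.1481] yaw -179.91 tilt [-0.001 -0.    -1.   ] J [  17.6   20.6  -16.4   -0.   -53.1 -107.5] grip 0.675 30.0 F [-0.  -0.3 -1.4] M [ 0.04 -0.13  0.03]
tool shift to target (present axes) [-0.0018  0.0012  0.0536]
turn about z rad -6.2815
```

Request:
drive_tool:
  steps: [0,0,0,-0.0017,0.0012,0.02,0.4,0,0,0,0,0,0.02,0.4,0,0,0,0,0,0.009,0.4,0,0,0,0,0,0.0045,0.4,0,0,0,0,0,0,0.4,0,0,0,0,0,0,0.8,0,0,0,0,0,0,1,0,0,0,0,0,0,1,0,0,0,0,0,0,1,0,0,0,0,0,-0.02,1]

```text
time_s: 25.98
tcp_pos: [0.5587, 0.0115, 0.1124]
ee_rot: [[-1.0, -0.002, -0.007], [-0.002, 1.0, -0.001], [0.007, -0.001, -1.0]]
wrist_force: [-0.7, -0.7, 0.7]
gripper_width: 0.951
gripper_force: 0.0
```

Request:
drive_tool:
  steps: [0,0,0,0,0,-0.04,1,0,0,0,0,0,-0.04,1,0,0,0,0.04,0,-0.02,1,0,0,0,0.04,0,0,1,0,0,0,0.035,0.02,0,0.7,0,0,0,0,0.04,0,0.6,0,0,0,0,0.04,0,0.6,0,0,0,0,0.04,0,0.6,0,0,0,0,0,0,0.6,0,0,0,0,0,0,0.6]

```text
time_s: 26.82
tcp_pos: [0.4482, 0.1535, 0.2142]
ee_rot: [[-1.0, -0.007, 0.001], [-0.007, 1.0, 0.001], [-0.001, 0.001, -1.0]]
wrist_force: [-0.4, -0.4, 0.2]
gripper_width: 0.647
gripper_force: 0.0
```

Run:
```python
from h import *
st(.5841,.228,.1687,144)
im=r.capture("top");cv2.imwrite("pics/p4.png",np.hstack([cv2.resize(im[180:245,270:345],(450,390),interpolation=cv2.INTER_CUBIC),cv2.resize(im[180:245,200:250],(300,390),interpolation=cv2.INTER_CUBIC)]))
for n,P in (("plate c",(.5602,.011,.036)),("stack top",(.5602,.011,.082))):
    print(n,(proj("top",P)-[270,180])*6)
print("bar expect",(proj("top",(.5841,.228,.171))-[200,180])*6)
```

```text
t26.8 tcp [0.4482 0.1535 0.2142] yaw -179.62 tilt [ 0.001  0.001 -1.   ] J [  38.6    8.6  -22.5    0.   -58.9 -128.2] grip 0.647 0.0 F [-0.4 -0.4  0.2] M [-0.03 -0.14 -0.02]
tool shift to target (present axes) [-0.1363  0.0736  0.0457]
turn about z rad -5.6483
plate c [219.64257953 191.96871656]
stack top [222.08293851 175.21155432]
bar expect [151.64233901  86.08815989]
```

View pics/p4.png

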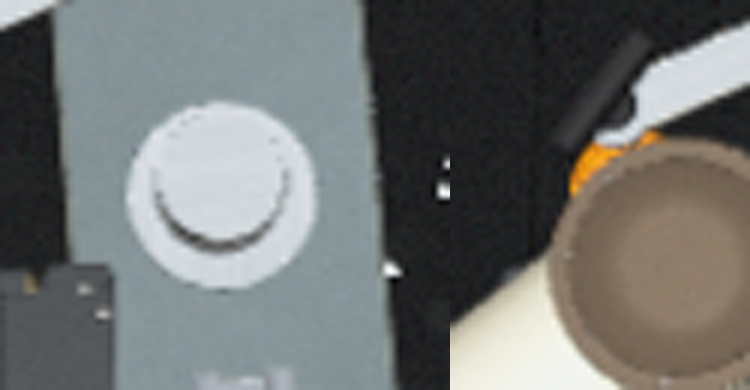

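Request:
drive_tool:
  steps: [0,0,0.106,0,0,-0.02,0.55,0,0,0.106,0,0,0,0.55,0,0,0.106,0,0,0,0.55,0,0,0.106,0,0,0,0.55,0,0,0.106,0,0,0,0.55,0,0,0.105,0,0,0,0.55,0,0,0,-0.0165,0.035,0,0.55,0,0,0,-0.0165,0.035,0,0.55,0,0,0,-0.0165,0.035,0,0.55,0,0,0,-0.0165,0.035,0,0.55]

```text
time_s: 27.7
tcp_pos: [0.5859, 0.2243, 0.234]
ee_rot: [[-0.805, 0.593, 0.0], [0.593, 0.805, -0.0], [-0.0, -0.0, -1.0]]
wrist_force: [1.7, -0.7, 1.1]
gripper_width: 0.552
gripper_force: 0.0
```

Request:
drive_tool:
  steps: [0,0,0,0,0,0,0.55,0,0,0,0,0,0,0.55,0,0,0,0,0,0,0.55]

```text
time_s: 27.95
tcp_pos: [0.584, 0.224, 0.233]
ee_rot: [[-0.806, 0.592, -0.002], [0.592, 0.806, -0.001], [0.001, -0.002, -1.0]]
wrist_force: [0.5, 0.2, 0.4]
gripper_width: 0.547
gripper_force: 0.0
```

Run:
```python
from h import *
st(.5841,.228,.1687,144)
```

```text
t27.9 tcp [0.584 0.224 0.233] yaw 143.67 tilt [-0.002 -0.001 -1.   ] J [ 3.580e+01  2.250e+01 -1.000e-01 -0.000e+00 -6.750e+01 -1.621e+02] grip 0.547 0.0 F [0.5 0.2 0.4] M [-0.01 -0.13  0.04]
tool shift to target (present axes) [0.0023 0.0034 0.0643]
turn about z rad -0.0057
```

Request:
drive_tool:
  steps: [0,0,0,0.0023,0.002,0.03,0.55,0,0,0,0,0,0.025,0.55,0,0,0,0,0,0.0095,0.55,0,0,0,0,0,0,0.3,0,0,0,0,0,0,0,0,0,0,0,0,0,0,0,0,0,0,0,0,0,0,0,0,0,0,0,0,0,0,0,0,0,0,0]

```text
time_s: 28.7
tcp_pos: [0.584, 0.2287, 0.1702]
ee_rot: [[-0.807, 0.591, 0.002], [0.591, 0.807, 0.001], [-0.001, 0.002, -1.0]]
wrist_force: [0.9, -0.2, 0.6]
gripper_width: 0.181
gripper_force: 0.0
```

Run:
```python
from h import *
st()
s=r.sense();R=np.array(s["ee_rot"]);p=np.array(s["tcp_pos"]);piv=np.array([.6795,.0208,p[2]])
v=p-piv;d=.05
c,sn=np.cos(d),np.sin(d);R2=np.array([[c,-sn,0],[sn,c,0],[0,0,1]])
print("radius",np.linalg.norm(v),"arm",np.radians(184.7)-np.arctan2(v[1],v[0])%6.28318,"pre",(R.T@(R2@v-v)).round(4))
```

```text
t28.7 tcp [0.584  0.2287 0.1702] yaw 143.78 tilt [ 0.002  0.001 -1.   ] J [  36.2   25.4   -5.     0.   -59.5 -162.4] grip 0.181 0.0 F [ 0.9 -0.2  0.6] M [-0.01 -0.19  0.02]
radius 0.2288037396901927 arm 1.222223601770943 pre [ 0.0053 -0.0101 -0.    ]
```

Request:
drive_tool:
  steps: [0,0,0,0,0,0,0,0,0,0,0,0,0,0,0,0,-0.05,0.0054,-0.0101,0,0,0,0,-0.05,0.0054,-0.0101,0,0,0,0,-0.05,0.0054,-0.0101,0,0,0,0,-0.05,0.0054,-0.0101,0,0,0,0,-0.05,0.0054,-0.0101,0,0,0,0,-0.05,0.0054,-0.0101,0,0,0,0,-0.05,0.0054,-0.0101,0,0,0,0,-0.05,0.0054,-0.0101,0,0]

```text
time_s: 29.53
tcp_pos: [0.5105, 0.1757, 0.17]
ee_rot: [[-0.974, 0.227, 0.003], [0.227, 0.974, 0.001], [-0.003, 0.002, -1.0]]
wrist_force: [2.1, 0.3, 1.6]
gripper_width: 0.157
gripper_force: 30.0
```

```bash
cat > sw.py <<'E'
from h import *
st()
s=r.sense();R=np.array(s["ee_rot"]);p=np.array(s["tcp_pos"]);piv=np.array([.6795,.0208,p[2]])
v=p-piv;d=.05
c,sn=np.cos(d),np.sin(d);R2=np.array([[c,-sn,0],[sn,c,0],[0,0,1]])
print("radius",np.linalg.norm(v),"arm",np.radians(184.7)-np.arctan2(v[1],v[0])%6.28318,"pre",(R.T@(R2@v-v)).round(4))
E
python3 sw.py
```

```text
t29.5 tcp [0.5105 0.1757 0.17  ] yaw 166.87 tilt [ 0.003  0.001 -1.   ] J [ 3.620e+01  1.740e+01 -1.760e+01  1.000e-01 -5.480e+01 -1.394e+02] grip 0.157 30.0 F [2.1 0.3 1.6] M [-0.06 -0.8  -0.07]
radius 0.22925926527970825 arm 0.8237915284786976 pre [ 0.0054 -0.0101 -0.    ]
```

Request:
drive_tool:
  steps: [0,0,-0.05,0.0054,-0.0101,0,0,0,0,-0.05,0.0054,-0.0101,0,0,0,0,-0.05,0.0054,-0.0101,0,0,0,0,-0.05,0.0054,-0.0101,0,0,0,0,-0.05,0.0054,-0.0101,0,0,0,0,-0.05,0.0054,-0.0101,0,0,0,0,-0.05,0.0054,-0.0101,0,0,0,0,-0.05,0.0054,-0.0101,0,0,0,0,-0.05,0.0054,-0.0101,0,0,0,0,-0.05,0.0054,-0.0101,0,0]

```text
time_s: 30.37
tcp_pos: [0.4562, 0.076, 0.1699]
ee_rot: [[-0.964, -0.267, 0.003], [-0.267, 0.964, 0.001], [-0.003, 0.001, -1.0]]
wrist_force: [0.7, 0.6, 1.7]
gripper_width: 0.158
gripper_force: 30.0
```

```bash
python3 sw.py
```

```text
t30.4 tcp [0.4562 0.076  0.1699] yaw -164.49 tilt [ 0.003  0.001 -1.   ] J [  29.7   10.2  -27.7    0.   -51.9 -104.2] grip 0.158 30.0 F [0.7 0.6 1.7] M [ 0.34 -0.34 -0.06]
radius 0.22997694850535574 arm 0.3244766709046716 pre [ 0.0054 -0.0102 -0.    ]
```

Request:
drive_tool:
  steps: [0,0,-0.05,0.0054,-0.0101,0,0,0,0,-0.05,0.0054,-0.0101,0,0,0,0,-0.05,0.0054,-0.0101,0,0,0,0,-0.05,0.0054,-0.0101,0,0,0,0,-0.05,0.0054,-0.0101,0,0,0,0,-0.04,0.0043,-0.0081,0,0,0,0,-0.025,0.0027,-0.005,0,0,0,0,0,0,0,0,0,0,0,0,0,0,0,0,0,0,0,0,0,0,0]

```text
time_s: 31.2
tcp_pos: [0.4497, 0.0045, 0.1698]
ee_rot: [[-0.835, -0.55, 0.001], [-0.55, 0.835, -0.0], [-0.001, -0.001, -1.0]]
wrist_force: [-1.0, -1.5, 5.1]
gripper_width: 0.159
gripper_force: 30.0
```

```bash
python3 sw.py
```

```text
t31.2 tcp [0.4497 0.0045 0.1698] yaw -146.61 tilt [ 0.001 -0.    -1.   ] J [ 21.4   9.  -29.2   0.  -51.6 -78.1] grip 0.159 30.0 F [-1.  -1.5  5.1] M [-0.25 -0.04 -0.02]
radius 0.23041957510761113 arm 0.011103698838037523 pre [ 0.0054 -0.0102  0.    ]
```

Request:
drive_tool:
  steps: [0,0,0,0.0017,-0.0025,0,0,0,0,0,0,0,0,0,0,0,0,0,0,0,0,0,0,-0.1,0,0,0.0005,0,0,0,-0.1,0,0,0.0005,0,0,0,-0.1,0,0,0.0005,0,0,0,-0.1,0,0,0.0005,0,0,0,-0.1,0,0,0.0005,0,0,0,-0.1,0,0,0.0005,0,0,0,-0.1,0,0,0.0005,0]

```text
time_s: 32.03
tcp_pos: [0.4497, 0.0019, 0.1663]
ee_rot: [[-0.279, -0.96, 0.002], [-0.96, 0.279, 0.0], [-0.001, -0.001, -1.0]]
wrist_force: [-0.8, -0.4, 5.7]
gripper_width: 0.159
gripper_force: 30.0
```

```bash
python3 sw.py
```

```text
t32.0 tcp [0.4497 0.0019 0.1663] yaw -106.21 tilt [ 0.002  0.    -1.   ] J [ 21.1   9.3 -29.5   0.  -51.1 -37.3] grip 0.159 30.0 F [-0.8 -0.4  5.7] M [-0.09  0.09 -0.08]
radius 0.23055899875010982 arm -0.00020238154171225986 pre [ 0.0107 -0.0044 -0.    ]
```

Request:
drive_tool:
  steps: [0,0,-0.1,0,0,0.0005,0,0,0,-0.1,0,0,0.0005,0,0,0,-0.1,0,0,0.0005,0,0,0,-0.1,0,0,0.0005,0,0,0,-0.1,0,0,0.0005,0,0,0,-0.1,0,0,0.0005,0,0,0,-0.1,0,0,0.0005,0,0,0,-0.1,0,0,0.0005,0,0,0,-0.1,0,0,0.0005,0,0,0,-0.1,0,0,0.0005,0]

```text
time_s: 32.87
tcp_pos: [0.4496, 0.0018, 0.1613]
ee_rot: [[0.657, -0.754, 0.001], [-0.754, -0.657, 0.0], [0.001, -0.001, -1.0]]
wrist_force: [-0.8, -1.0, 6.1]
gripper_width: 0.158
gripper_force: 30.0
```

Request:
drive_tool:
  steps: [0,0,-0.1,0,0,0.0005,0,0,0,-0.1,0,0,0.0005,0,0,0,-0.1,0,0,0.0005,0,0,0,-0.1,0,0,0.0005,0,0,0,-0.1,0,0,0.0005,0,0,0,-0.1,0,0,0.0005,0,0,0,-0.1,0,0,0.0005,0,0,0,-0.1,0,0,0.0005,0,0,0,0,0,0,0,0,0,0,0,0,0,0,0]

```text
time_s: 33.7
tcp_pos: [0.4496, 0.0017, 0.1573]
ee_rot: [[0.998, -0.058, 0.001], [-0.058, -0.998, -0.0], [0.001, 0.0, -1.0]]
wrist_force: [-1.3, -0.7, 5.8]
gripper_width: 0.158
gripper_force: 30.0
```

```bash
python3 sw.py
```

```text
t33.7 tcp [0.4496 0.0017 0.1573] yaw -3.30 tilt [ 0.001 -0.    -1.   ] J [ 21.1  10.  -30.3   0.  -49.7  65.6] grip 0.158 30.0 F [-1.3 -0.7  5.8] M [-0.2   0.23  0.15]
radius 0.2307029159272834 arm -0.0007588967262797119 pre [0.0019 0.0114 0.    ]
```

Request:
drive_tool:
  steps: [0,0,-0.06,0,0,0.0003,0,0,0,-0.05,0,0,0.0002,0,0,0,-0.04,0,0,0,0,0,0,0,0,0,0,0,0,0,0,0,0,0,0]

```text
time_s: 34.12
tcp_pos: [0.4496, 0.0017, 0.1567]
ee_rot: [[0.996, 0.09, 0.001], [0.09, -0.996, 0.0], [0.001, -0.0, -1.0]]
wrist_force: [-0.4, -1.8, 5.0]
gripper_width: 0.157
gripper_force: 30.0
```

```bash
python3 sw.py
```

```text
t34.1 tcp [0.4496 0.0017 0.1567] yaw 5.17 tilt [ 0.001  0.    -1.   ] J [ 21.1  10.  -30.3   0.  -49.6  74.1] grip 0.157 30.0 F [-0.4 -1.8  5. ] M [-0.29  0.07 -0.24]
radius 0.2306872509933414 arm -0.0007224161938306217 pre [ 0.0002  0.0115 -0.    ]
```

Request:
drive_tool:
  steps: [0,0,0,0,0,0,0.45,0,0,0,0,0,0,0.45,0,0,0,0,0,0,0.45,0,0,0,0,0,0,0.45,0,0,0,0,0,-0.03,0.45,0,0,0,0,0,-0.03,0.45,0,0,0,0,0,-0.03,0.45,0,0,0,0,-0.03,0,0.45,0,0,0,0,-0.04,0,0.45,0,0,0,0,-0.04,0,0.45]

```text
time_s: 34.95
tcp_pos: [0.4387, 0.1116, 0.2466]
ee_rot: [[0.996, 0.088, 0.001], [0.088, -0.996, 0.001], [0.001, -0.001, -1.0]]
wrist_force: [0.9, 0.5, 0.5]
gripper_width: 0.446
gripper_force: 0.0
```

Request:
drive_tool:
  steps: [0,0,0,0,-0.04,0,0.45,0,0,0,0,-0.04,0,0.45,0,0,0,0,-0.04,0,0.45,0,0,0,0,-0.04,0,0.45,0,0,0,0,-0.03,0,0.45,0,0,0,0,0,0,0.45,0,0,0,0,0,0,0.45,0,0,0,0,0,0,0.45]

```text
time_s: 35.62
tcp_pos: [0.4213, 0.2996, 0.2455]
ee_rot: [[0.996, 0.091, -0.001], [0.091, -0.996, -0.001], [-0.001, 0.001, -1.0]]
wrist_force: [0.4, -0.5, 0.6]
gripper_width: 0.449
gripper_force: 0.0
```

Run:
```python
from h import *
st()
a=r.capture("top");b=r.capture("scene")
cv2.imwrite("pics/end.png",np.hstack([cv2.resize(a[150:275,265:355],(396,550),interpolation=cv2.INTER_CUBIC),cv2.resize(b[170:270,235:305],(385,550),interpolation=cv2.INTER_CUBIC)]))
```

```text
t35.6 tcp [0.4213 0.2996 0.2455] yaw 5.23 tilt [-0.001 -0.001 -1.   ] J [ 53.4  11.4 -14.1  -0.  -64.6  41.8] grip 0.449 0.0 F [ 0.4 -0.5  0.6] M [-0.05 -0.08 -0.01]
```

View pics/end.png

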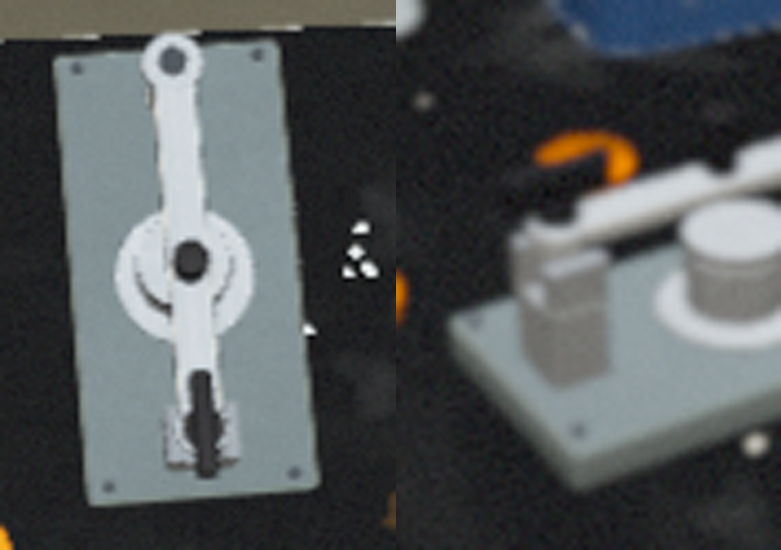

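The arm lies straight over the plate, and its tip and bar are over the fork at (203,425) and aligned with it. The stack is upright and centred under the arm with the lid on top. I'll hand it in.

```bash
python3 -c "
from station import r
print(r.finish_job())"
```

```text
the job is handed in; nothing more can be done
None
```

The job is handed in, with no verdict returned: three sieves and the lid are stacked on the plate, centred to about 1 mm by camera estimate, with the keeper arm shut and the clamp screw turned back to its stop.

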